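# Hold a glass cell in the light of an inspection lamp

## Task

The little light bench is for checking a glass sample cell for cracks. First set the loose cover onto the open top of the round lamp house so that it sits down fully seated and level, and let go of it; then pick up the glass cell by its two frosted, ribbed faces only, never touching the clear glass, and hold it upright and still in the light path, about midway between lens and screen at the height of the lens, with its clear faces square to the beam and the cell touching nothing but the gripper. Finish while holding it there; do not drop or tip anything over, and leave the other things on the bench where they are.

Things in the scene. Friction and masses are not known exactly. Their poses are not given: they have to be found in the camera images.
- lamp_rim (a point): Centre of the open mouth of the lamp house, at the height of its rim, 105 mm above the bench. The lamp house is a round grey can, 80 mm outside diameter, 72 mm inside, standing at one end of the light bench (see light_bench). z points up, out of the mouth.
- beam_mid (a point): Middle of the light path: on the beam axis, 80 mm above the bench, half-way between the lens face and the screen face, which are 120 mm apart. The beam runs along this frame's y axis: lens at +y, screen at -y; x is across the beam, z up. Here the centre of the cell is to be held.
- light_bench: Fixed light bench: rail 70 mm wide (x), 235 mm long (y), 12 mm high, with the lamp house (axis at y = +105 mm), its black lens tube (42 mm diameter, face at y = +60 mm) and an upright white screen in a black frame, 84 mm wide (x), 123 mm high, between y = -60 and -71 mm. Origin on the bench top below beam_mid, same axes.
- cover_knob (a point): Centre of the upright black knob (22 mm diameter, 24 mm high) on the loose cover, on the cover's axis (z): 12 mm above the disc's top face, 17 mm above the disc's underside, 25 mm above the bench at the start. Seated, the disc's underside lies on the rim, so this point is then 17 mm above lamp_rim.
- cover: The loose cover: round grey disc, 84 mm diameter, 5 mm thick, with a shallow chamfered plug below it (66 mm diameter, 8 mm deep) that drops loosely into the lamp house's mouth, and a knob on top. It lies plug down on the bench. Origin at the centre of the plug's underside, 25 mm below cover_knob. About 0.08 to 0.17 kg.
- cell_center (a point): Centre of the loose glass cell, 40 mm above its foot. It stands on the bench. Its two faces across its x axis, 38 mm apart and 38 mm wide, are whitish, opaque, frosted and ribbed: grip only these. The two faces across its y axis, 42 mm apart, are clear see-through glass: do not touch; the light shall pass along y. z is up. A half turn makes no difference.
- cell: The same glass cell, an upright block 38 mm (x) by 42 mm (y) by 80 mm high; origin at the centre of its foot, 40 mm below cell_center, same axes. About 0.09 to 0.2 kg.
- cell_glass: The clear glass block of the cell, 26 mm (x) by 42 mm (y) by 72 mm, fixed between the frosted plates; its y faces are the clear faces, standing 2 mm proud of the frosted plates' edges. Origin at the cell's centre, same axes.
- bulb_box: Bystander: small carton, 56x90x46 mm, loose; origin under its centre. Leave it. (Not to be confused with the big fixed cardboard carton, about 0.35 m high, that stands at the back to the right: y from about -0.17 to -0.47, x beyond 0.62. Keep the arm and wrist clear of it, and of the vice at x below 0.53, y 0.08 to 0.21.)
- electrical_tape: Bystander: roll of black tape lying flat, 64x74x19 mm, loose; origin under its centre. Leave it.
- spark_plug: Bystander: spark plug lying on its side, 23x77x20 mm, loose; origin under its centre. Leave it.

How it is judged:
On the way:
1. the cover sits seated and level on the lamp house's rim, let go, before the cell has been lifted (horizontal distance between cover_knob and lamp_rim below 0.005 m and z of cover_knob in the frame of lamp_rim between 0.0145 and 0.0195 m and angle between cover_knob's own z axis and vertical below 0.05 rad and contact force between the fingers and cover below 0.1 N and height (world z) of cell_center below 0.05 m), for 0.3 s.
At the end, for the whole second after the job is handed in: Cover seated on the rim (5 mm, 0.05 rad), let go. Gripper holds the cell still, centre within 10 mm across, 30 mm along, 15 mm in height of the beam's middle, upright and clear faces square to the beam within 0.15 rad, touching neither light bench nor cover (horizontal distance between cover_knob and lamp_rim below 0.005 m and z of cover_knob in the frame of lamp_rim between 0.0145 and 0.0195 m and angle between cover_knob's own z axis and vertical below 0.05 rad and contact force between each of the fingers, cell and cover below 0.1 N and x of cell_center in the frame of beam_mid between -0.01 and 0.01 m and y of cell_center in the frame of beam_mid between -0.03 and 0.03 m and z of cell_center in the frame of beam_mid between -0.015 and 0.015 m and angle between the y axis of cell_center and the y axis of beam_mid, either way round below 0.15 rad and angle between cell_center's own z axis and vertical below 0.15 rad and contact force between the fingers and cell above 1 N and contact force between cell and light_bench below 0.1 N and linear speed of cell below 0.03 m/s); the arm keeps its last pose, push and grip.
It fails at once if the fingers touch the clear glass of the cell (contact force between the fingers and cell_glass above 0.5 N).
It fails at once if the cell or the cover is tipped over (more than 0.5 rad) (angle between any of cell_center, cover_knob's own z axis and vertical above 0.5 rad).
It fails at once if the cover or the cell is dropped (falls free faster than 0.7 m/s) ((linear speed of cover above 0.7 m/s and contact force between the fingers and cover below 0.1 N) or (linear speed of cell above 0.7 m/s and contact force between the fingers and cell below 0.1 N)).
It fails at once if a bystander (carton, tape roll, spark plug) is moved more than 40 mm (distance of any of bulb_box, electrical_tape, spark_plug from where it was at the start of the episode above 0.04 m).
It also fails if it takes over 67 s, if anything falls off the work surface, if the arm or the gripper's body presses on something with over 40 N, if the wrist force passes 120 N, or if a joint passes its speed limit or range.

## Robot

A 7-joint arm with a two-finger parallel gripper is mounted at the origin on a cart in front of the work surface, level with it; the furniture and walls round the work are solid. World frame = base frame: x ahead of the robot, y to its left, z up, the work surface at z = 0. Lengths are in m, angles in rad, forces in N, time in s.
With the tool pointing down it reaches from about 0.35 to 0.9 m from the base axis. Payload 8.1 kg.
Tool frame: the origin (TCP) lies midway between the tips of the shut fingers; the grasp point (between the pads) lies 19 mm behind it; z points along the fingers, y is the line along which they close (so a half turn about z gives the same grasp; the last joint's range is limited). The gripper opens to 85 mm and grips with 20 to 120 N. Pads are 22 mm wide; open, the fingers measure 114 mm over their backs; the gripper's body (76 mm by 85 mm) begins 54 mm behind the grasp point. The pads swing forward as they close: fully open they stand 13 mm farther back than shut.
Start: joints at [1.21, 0.434, 0.025, 1.573, -0.012, 1.134, -0.075], TCP at [0.159, -0.604, 0.231] pointing down, gripper open.
Joint ranges: [-2.62, 2.62], [-0.44, 2.09], [-1.27, 1.32], [0.08, 2.57], [-1.32, 4.46], [0.12, 2], [-2.74, 2.74]. Speed limits (rad/s): [2.22, 2.22, 3.01, 3.01, 3.14, 3.14, 3.14].

## Interface

Orientations are given as a 3x3 rotation matrix whose columns are the frame's x, y, z axes.
In Python, from bench import env, eyes, job gives the robot as it stands.
- The arm moves only by the tool step_arm, never from a script. Its argument "targets" is a list of rows, each a list of 5 numbers: the shift along the world's x, y, z in units of 25 mm (1.0 is 25 mm), then the turn about the world's z in units of 6 degrees (1.0 is 6 degrees), then the gripper's target within -1 to 1 (shut at 1, half-way at 0, fully open at -1). A call has 1 to 5 rows; each row is the pose to reach, as a shift and turn from the pose commanded when the call began; what a row does not reach only later rows make up. A row lasts 1/8 s, in which the tool goes at most 62.5 mm and 10.7 degrees, less where a joint would pass 70% of its speed; a pose out of reach is approached as far as the arm can. A call with a gripper value outside its range is refused whole. The fingers move at their own pace and stop on an object; "grip_force" is the grip in N (left out, the last holds). Time passes only in rows, so rows that repeat a pose let the fingers close. It gives the time, the measured TCP pose, the force, the opening and the grip force at its end, in the units of the state.
- env.state(): the state, without advancing time (a new reading comes with each control period).
- eyes.grab_frame(name): name is "side" or "top"; returns the picture (480x640x3 uint8, red, green, blue); there is no depth.
- eyes.calibration(name): a dict with "fx", "fy", "cx", "cy" (pixels), "k1" (the pictures are not rectified: a ray, as slopes to the right and down, at radius r is drawn at 1 + k1 r^2 times it, then the intrinsics apply), "T" (4x4, takes a point from camera to world coordinates). Camera axes: x right, y down, z forward; pixel columns grow to the right and rows downward; lengths in m; the calibration is good to about 2 mm. A picture is of the moment at which its call begins. calibration takes no time and is no camera call.
- job.close_job(): hands the job in; it is judged then, once.
The state is a dict: "clock": time; "joints": joint angles; "qd": joint speeds; "effort": joint torques, N m; "eef_pos": TCP position; "tool_rot": TCP orientation; "ft_force": force on the tool from outside, world axes, zero at the start; "wrist_torque": the same for the moment, N m; "gripper_width": finger opening in m; "gripper_force": force on a finger pad.
Only numpy, scipy, OpenCV 4.12 (cv2) and the standard library are available. Lean on these libraries where they do the work, as an engineer would, in place of code of your own. Each camera call takes 0.05 s, during which the arm holds its last target. There are 200 camera calls.

## Working session

There is one attempt and no reset: what is moved stays moved. The work goes in short steps, Python scripts to look and compute and a tool call to move; the robot and the scene stay as the last step left them, time stands still between calls to the robot, and variables do not carry over. Pictures are saved under pics/ and viewed, at most 11 in all, crops included, and the job is handed in when it is done.

Besides the shell and the picture viewer there is one more tool, called after "Emit:" as name(argument=value, ...) on one line, values as JSON. step_arm: Moves the arm, as the interface text tells. Its arguments: {"type":"object","properties":{"targets":{"type":"array","items":{"type":"array","items":{"type":"number"}}},"grip_force":{"type":"number"}},"required":["targets"]}

```bash
mkdir -p pics; ls; cat > h.py <<'E'
import numpy as np, cv2
from bench import env, eyes, job
def grab(n,fn=None):
    im=eyes.grab_frame(n)
    if fn: cv2.imwrite('pics/'+fn,im[:,:,::-1])
    return im
def ray(n,uv):
    c=eyes.calibration(n);K=np.array([[c['fx'],0,c['cx']],[0,c['fy'],c['cy']],[0,0,1.]])
    p=cv2.undistortPoints(np.array(uv,float).reshape(-1,1,2),K,np.array([c['k1'],0,0,0,0.])).reshape(-1,2)
    T=np.array(c['T']);d=np.c_[p,np.ones(len(p))]@T[:3,:3].T
    return T[:3,3],d
def onz(n,uv,z):
    o,d=ray(n,uv);return o+d*((z-o[2])/d[:,2])[:,None]
def proj(n,P):
    c=eyes.calibration(n);T=np.linalg.inv(np.array(c['T']));q=np.atleast_2d(P)@T[:3,:3].T+T[:3,3]
    s=q[:,:2]/q[:,2:];s=s*(1+c['k1']*(s**2).sum(1,keepdims=True))
    return s*[c['fx'],c['fy']]+[c['cx'],c['cy']]
E
python3 - <<'E'
from h import *
s=env.state();print(s['eef_pos'],s['tool_rot'],s['clock'],s['gripper_width'])
for n in('side','top'):
    grab(n,n+'0.png');print(n,eyes.calibration(n))
E
```

```text
pics
[ 0.15913301 -0.60385722  0.23052804] [[ 9.66974143e-01  2.54873828e-01 -5.81185428e-04]
 [ 2.54874429e-01 -9.66972989e-01  1.50474710e-03]
 [-1.78469955e-04 -1.60318085e-03 -9.99998699e-01]] 0.0 0.08529401662649536
side {'fx': 537.0484764499456, 'fy': 537.0484764499456, 'cx': 321.1277366321028, 'cy': 242.76852193518755, 'k1': 0.04530101486406588, 'T': array([[-0.97655778, -0.1366126 ,  0.16634875,  0.26258943],
       [-0.21441303,  0.5490465 , -0.80782114,  1.21120596],
       [ 0.01902535, -0.82455135, -0.56546715,  0.9546893 ],
       [ 0.        ,  0.        ,  0.        ,  1.        ]])}
top {'fx': 574.816079742268, 'fy': 574.816079742268, 'cx': 310.5131518238403, 'cy': 236.1196144742219, 'k1': -0.07199444618033955, 'T': array([[-0.01495896, -0.99203086,  0.12510397,  0.33791995],
       [-0.99985567,  0.01383305, -0.00986369, -0.0034877 ],
       [ 0.00805451, -0.12523346, -0.99209461,  1.45263441],
       [ 0.        ,  0.        ,  0.        ,  1.        ]])}
```

View pics/top0.png

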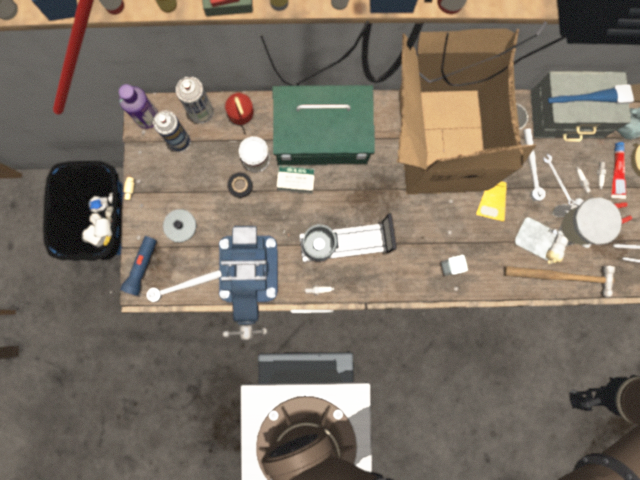

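View pics/side0.png

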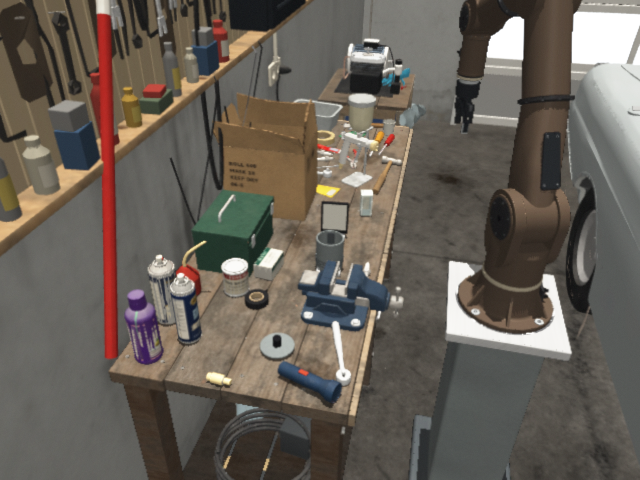

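Top view: cover at (179,225) with its black knob, lamp house at (320,243), screen at (388,233), cell at (456,265), vice at (248,270), tape at (239,185), box at (295,178). The side view shows the same things: cover at (278,346), lamp at (330,248), cell at (367,202). I'll enlarge the three that matter.

```bash
python3 - <<'E'
from h import *
t=cv2.imread('pics/top0.png');s=cv2.imread('pics/side0.png')
def c(im,x,y,w,h,W,H): return cv2.resize(im[y:y+h,x:x+w],(W,H),interpolation=cv2.INTER_CUBIC)
a=np.hstack([c(t,295,210,110,55,520,260),c(t,435,245,40,40,260,260)])
b=np.hstack([c(t,155,200,50,50,260,260),c(s,345,180,40,40,260,260),c(s,255,325,50,50,260,260)])
cv2.imwrite('pics/crop.png',np.vstack([a,b]))
for n,uv,z in[('top',[320,241],.105),('top',[179,226],.0),('top',[456,265],.08),('side',[278,348],.013),('side',[367,193],.08)]:
    print(n,uv,onz(n,[uv],z))
E
```

```text
top [320, 241] [[ 0.49593281 -0.03910942  0.105     ]]
top [179, 226] [[0.55187717 0.31806469 0.        ]]
top [456, 265] [[ 0.43602773 -0.36644163  0.08      ]]
side [278, 348] [[0.54435799 0.32765446 0.013     ]]
side [367, 193] [[ 0.4342061  -0.36232003  0.08      ]]
```

View pics/crop.png

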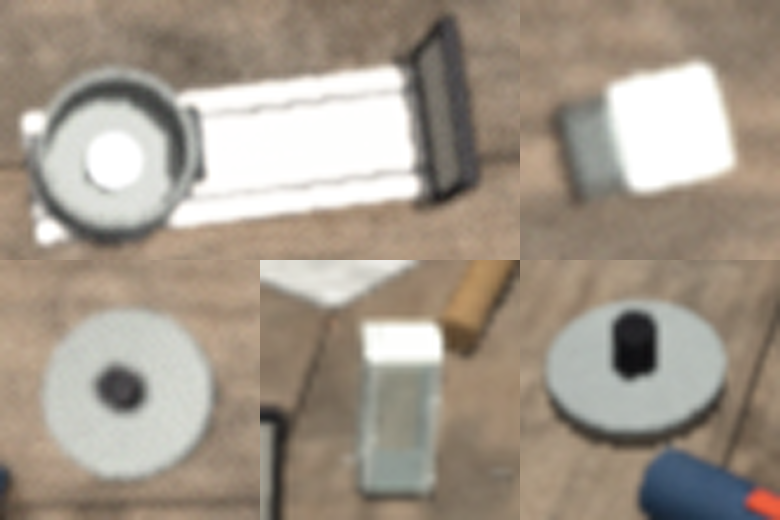

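```bash
cat > m.py <<'E'
from h import *
from scipy.optimize import least_squares
def fitc(P,r,free=False):
    c0=P[:,:2].mean(0)
    f=lambda q:np.hypot(P[:,0]-q[0],P[:,1]-q[1])-(q[2] if free else r)
    q=least_squares(f,[*c0,r],loss='soft_l1',f_scale=.001).x
    return q,np.sqrt(np.mean(f(q)**2))
def sat(im):
    b=cv2.GaussianBlur(im,(3,3),0).astype(int);return b.max(2)-b.min(2),b.max(2)
def edges(n,im,c,z,angs,r0,r1,grad):
    # strongest step of 'grad' channel along rays in the plane z
    out=[]
    rr=np.arange(r0,r1,.0005)
    for a in angs:
        P=np.c_[c[0]+rr*np.cos(a),c[1]+rr*np.sin(a),np.full(len(rr),z)]
        uv=proj(n,P).astype(np.float32)
        v=cv2.remap(grad.astype(np.float32),uv[:,0],uv[:,1],cv2.INTER_LINEAR).ravel()
        g=np.abs(v[4:]-v[:-4]);k=g.argmax()
        out.append(P[k+2])
    return np.array(out)
E
cat > a.py <<'E'
from m import *
t=cv2.imread('pics/top0.png')[:,:,::-1].copy();s=cv2.imread('pics/side0.png')[:,:,::-1].copy()
D=np.deg2rad
for n,im,c,z,A,r in[('top',t,(.549,.318),.013,D(np.arange(0,360,6)),.042),('side',s,(.545,.327),.013,D(np.arange(0,360,6)),.042),
  ('top',t,(.496,-.039),.105,D(np.r_[-60:61:5]),.040),('top',t,(.496,-.039),.105,D(np.r_[20:170:5]),.040)]:
    S,V=sat(im)
    for q in(1,2):
        P=edges(n,im,c,z,A,r-.012,r+.012,S);q,e=fitc(P,r,True);c=q[:2]
    print(n,z,'free',q.round(4),e.round(4),'fixed r',fitc(P,r)[0][:2].round(4))
# knob
for n,im,z in(('top',t,.037),('side',s,.037)):
    V=im.max(2);u0=proj(n,[[.547,.32,.03]])[0].astype(int)
    w=np.zeros_like(V);w[u0[1]-12:u0[1]+12,u0[0]-12:u0[0]+12]=1
    m=(V<75)&(w>0);y,x=np.nonzero(m);print(n,'knob px',x.mean(),y.mean(),len(x),onz(n,[[x.mean(),y.mean()]],.025))
# cell top
m=((t.min(2)>225)).astype(np.uint8);m[:245]=0;m[285:]=0;m[:,:435]=0;m[:,475:]=0
y,x=np.nonzero(m);c=max(cv2.findContours(m,0,1)[0],key=cv2.contourArea)
R=onz('top',cv2.boxPoints(cv2.minAreaRect(c)),.08);print('cell top rect\n',R.round(4),'c',R.mean(0),'edges',np.linalg.norm(np.diff(R,axis=0),axis=1),
 np.rad2deg(np.arctan2(*(np.diff(R,axis=0)[:,[1,0]].T))), onz('top',[[x.mean(),y.mean()]],.08))
# rail
m=((t.min(2)>225)).astype(np.uint8);k=np.zeros_like(m);k[215:262,296:385]=1;m*=k
c=max(cv2.findContours(m,0,1)[0],key=cv2.contourArea)
R=onz('top',cv2.boxPoints(cv2.minAreaRect(c)),.012);print('rail\n',R.round(4),np.rad2deg(np.arctan2(*(np.diff(R,axis=0)[:,[1,0]].T))))
E
python3 a.py
```

```text
top 0.013 free [0.5517 0.3146 0.0428] 0.0007 fixed r [0.5517 0.3147]
side 0.013 free [0.5491 0.3207 0.0447] 0.0028 fixed r [0.5491 0.3203]
top 0.105 free [ 0.4939 -0.0387  0.0422] 0.0023 fixed r [ 0.4965 -0.0386]
top 0.105 free [ 0.4872 -0.0377  0.0479] 0.0027 fixed r [ 0.4881 -0.0283]
top knob px 177.95652173913044 224.52173913043478 23 [[0.55198978 0.31522414 0.025     ]]
side knob px 276.47727272727275 341.0 88 [[0.55078949 0.31754205 0.025     ]]
cell top rect
 [[ 0.4533 -0.3469  0.08  ]
 [ 0.4614 -0.3868  0.08  ]
 [ 0.4222 -0.3938  0.08  ]
 [ 0.4142 -0.3539  0.08  ]] c [ 0.43777171 -0.3703455   0.08      ] edges [0.04074091 0.03988959 0.04061474] [ -78.53280301 -169.97357022  101.35264261] [[ 0.4379301  -0.37042864  0.08      ]]
rail
 [[ 0.5338 -0.0641  0.012 ]
 [ 0.5484 -0.192   0.012 ]
 [ 0.48   -0.1986  0.012 ]
 [ 0.4656 -0.0714  0.012 ]] [ -83.45577389 -174.47658307   96.4493923 ]
```

```bash
cat > rect.py <<'E'
from h import *
def rect(n,im,c,z,half=.055,px=260):
    g=np.linspace(half,-half,px);X,Y=np.meshgrid(g,g,indexing='ij')  # up=+x, left=+y
    P=np.c_[c[0]+X.ravel(),c[1]+Y.ravel(),np.full(X.size,z)]
    uv=proj(n,P).astype(np.float32).reshape(px,px,2)
    return cv2.remap(im,uv[...,0],uv[...,1],cv2.INTER_CUBIC)
def circ(a,r,half=.055,col=(0,0,255)):
    k=a.shape[0]/(2*half);cv2.circle(a,(a.shape[1]//2,a.shape[0]//2),int(r*k),col,1);return a
E
python3 - <<'E'
from rect import *
t=cv2.imread('pics/top0.png');s=cv2.imread('pics/side0.png')
L=[]
for n,im in(('top',t),('side',s)):
    a=circ(circ(rect(n,im,(.4965,-.0386),.105),.04),.036,col=(255,0,0))
    b=circ(rect(n,im,(.5515,.3155),.013),.042)
    c=rect(n,im,(.4378,-.3704),.08);q=cv2.boxPoints(((130,130),(.042*260/.11,.038*260/.11),-10.5)).astype(int)
    cv2.polylines(c,[q],True,(0,0,255),1)
    L.append(np.hstack([a,b,c]))
cv2.imwrite('pics/rect.png',np.vstack(L))
E
```

```text
(no output)
```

View pics/rect.png

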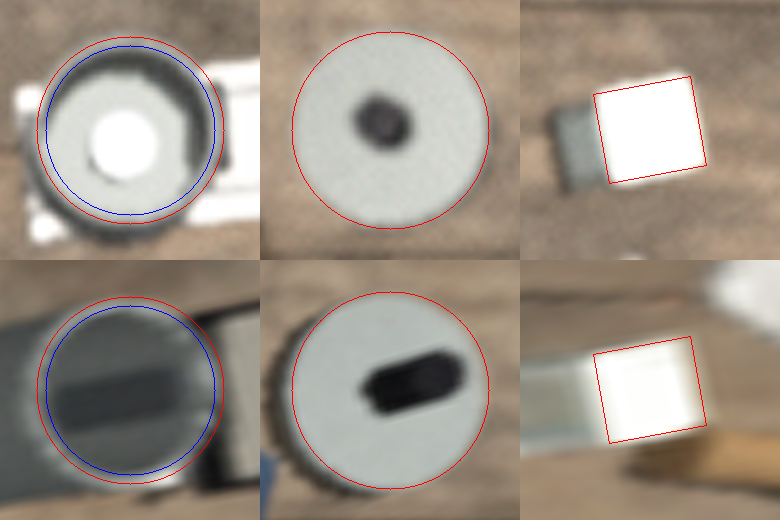

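Rim, disc and cell outlines agree in both views: lamp (0.4965,-0.0386), cover (0.5515,0.3155), cell (0.4378,-0.3704) with yaw about 10.5°, bench yaw about 6.5°. Moving to the cover.

Emit:
step_arm(targets=[[1.9,1.6,0.4,0,-1],[3.8,3.2,0.8,0,-1],[5.7,4.8,1.2,0,-1],[7.6,6.4,1.6,0,-1],[9.5,8,2,0,-1]])

```text
clock: 0.72
eef_pos: [0.3964, -0.4041, 0.2812]
tool_rot: [[0.967, 0.255, -0.0], [0.255, -0.967, 0.0], [-0.0, -0.0, -1.0]]
ft_force: [-0.2, -0.6, 0.4]
gripper_width: 0.0856
gripper_force: 0.0
```

Emit:
step_arm(targets=[[0.5,2.4,0,0,-1],[1,4.8,0,0,-1],[1.5,7.2,0,0,-1],[2,9.6,0,0,-1],[2.5,12,0,0,-1]])

```text
clock: 1.35
eef_pos: [0.4577, -0.1037, 0.2809]
tool_rot: [[0.967, 0.255, 0.0], [0.255, -0.967, -0.0], [-0.0, 0.0, -1.0]]
ft_force: [0.9, -0.4, 0.0]
gripper_width: 0.0858
gripper_force: 0.0
```

Emit:
step_arm(targets=[[0.7,2.4,0,0,-1],[1.4,4.8,0,0,-1],[2.1,7.2,0,0,-1],[2.8,9.6,0,0,-1],[3.5,12,0,0,-1]])

```text
clock: 1.98
eef_pos: [0.5456, 0.196, 0.2807]
tool_rot: [[0.967, 0.254, -0.0], [0.254, -0.967, -0.0], [-0.0, 0.0, -1.0]]
ft_force: [0.6, 0.5, -0.4]
gripper_width: 0.0855
gripper_force: 0.0
```

```bash
python3 - <<'E'
from h import *
s=env.state();print(s['clock'],s['eef_pos'],np.rad2deg(np.arctan2(s['tool_rot'][1][1],s['tool_rot'][0][1])),np.array(s['joints']).round(2))
E
```

```text
1.975 [0.54560564 0.19596842 0.2807293 ] -75.2701159688513 [-0.12  0.36 -0.44  1.59  0.16  1.23 -1.9 ]
```

Emit:
step_arm(targets=[[0.1,2.4,0,0,-1],[0.2,4.8,0,0,-1],[0.2,4.8,-2,0,-1],[0.2,4.8,-4.5,0,-1],[0.2,4.8,-7,0,-1]])

```text
clock: 2.6
eef_pos: [0.5502, 0.3143, 0.1041]
tool_rot: [[0.967, 0.255, 0.0], [0.255, -0.967, -0.0], [0.0, 0.0, -1.0]]
ft_force: [1.2, -0.1, -0.2]
gripper_width: 0.0855
gripper_force: 0.0
```

Emit:
step_arm(targets=[[0,0,0,0,-1],[0,0,0,0,-1]])

```text
clock: 2.85
eef_pos: [0.5513, 0.3153, 0.1081]
tool_rot: [[0.967, 0.255, 0.002], [0.255, -0.967, 0.001], [0.002, -0.001, -1.0]]
ft_force: [0.3, 0.5, 0.3]
gripper_width: 0.0855
gripper_force: 0.0
```

```bash
python3 - <<'E'
from h import *
from rect import *
s=env.state();print(s['clock'],s['eef_pos'],s['joints'])
t=grab('top','top1.png')[:,:,::-1].copy();u=grab('side','side1.png')[:,:,::-1].copy()
cv2.imwrite('pics/v1.png',np.hstack([cv2.resize(t[170:290,120:240],(390,390)),cv2.resize(u[250:400,200:350],(390,390))]))
E
```

```text
2.85 [0.5512648  0.31528428 0.10814096] [-0.32969895  0.60623652 -0.41407199  1.65712598  0.28842372  0.93689967
 -2.162837  ]
```

View pics/v1.png

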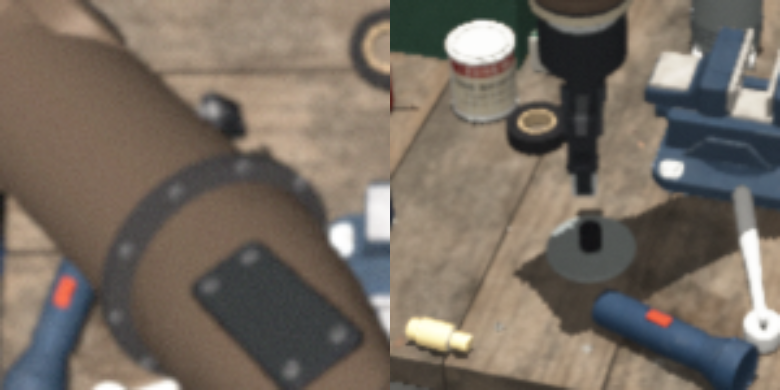

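The side view shows the fingers straight above the knob (590,235 in the crop), so I'm going down and gripping.

Emit:
step_arm(targets=[[0,0,-1.2,0,-1],[0,0,-2.4,0,-1],[0,0,-3.1,0,-1],[0,0,-3.5,0,-1],[0,0,-3.5,0,-1]])

```text
clock: 3.58
eef_pos: [0.5505, 0.3145, 0.0189]
tool_rot: [[0.967, 0.255, 0.0], [0.255, -0.967, 0.0], [0.0, -0.0, -1.0]]
ft_force: [0.1, 1.0, 0.8]
gripper_width: 0.0854
gripper_force: 0.0
```

Emit:
step_arm(targets=[[0,0,0,0,0.2],[0,0,0,0,0.4],[0,0,0,0,1],[0,0,0,0,1],[0,0,0,0,1]], grip_force=50)

```text
clock: 4.2
eef_pos: [0.5505, 0.3145, 0.019]
tool_rot: [[0.967, 0.255, 0.001], [0.255, -0.967, 0.0], [0.001, -0.0, -1.0]]
ft_force: [-0.6, -0.5, 5.1]
gripper_width: 0.02
gripper_force: 48.8
```

Emit:
step_arm(targets=[[0,0,0,0,1],[0,0,0,0,1],[0,0,0,0,1]])

```text
clock: 4.58
eef_pos: [0.5505, 0.3145, 0.019]
tool_rot: [[0.967, 0.255, 0.001], [0.255, -0.967, 0.0], [0.001, -0.0, -1.0]]
ft_force: [-1.1, -0.8, 6.1]
gripper_width: 0.0199
gripper_force: 48.8
```

Emit:
step_arm(targets=[[0,0,0.3,0,1],[0,0,1,0,1],[0,0,2,0,1],[0,0,3.2,0,1],[0,0,4.4,0,1]])

```text
clock: 5.2
eef_pos: [0.5503, 0.3145, 0.1306]
tool_rot: [[0.967, 0.255, 0.001], [0.255, -0.967, 0.0], [0.001, -0.0, -1.0]]
ft_force: [0.2, 0.7, -1.2]
gripper_width: 0.0198
gripper_force: 48.9
```

Emit:
step_arm(targets=[[0,0,1.2,0,1],[0,0,2.4,0,1],[0,0,3.6,0,1],[0,0,3.6,0,1]])

```text
clock: 5.7
eef_pos: [0.5513, 0.3155, 0.2223]
tool_rot: [[0.967, 0.255, 0.005], [0.255, -0.967, 0.003], [0.005, -0.002, -1.0]]
ft_force: [-0.0, -0.1, -0.6]
gripper_width: 0.0201
gripper_force: 48.9
```

```bash
python3 - <<'E'
from h import *
s=env.state();print(s['clock'],s['eef_pos'],s['gripper_width'],s['ft_force'])
u=grab('side','side2.png')[:,:,::-1].copy()
p=proj('side',[s['eef_pos']])[0].astype(int);print(p)
cv2.imwrite('pics/v2.png',cv2.resize(u[p[1]-60:p[1]+40,p[0]-50:p[0]+50],(500,500)))
E
```

```text
5.7 [0.5512595  0.31551739 0.22231668] 0.02009244939353521 [-0.01572059 -0.10771293 -0.56624946]
[274 275]
```

View pics/v2.png

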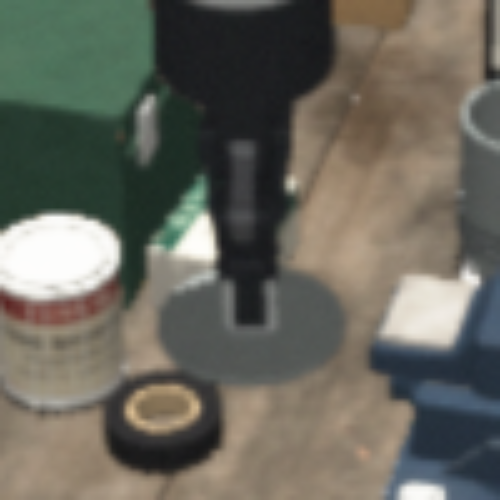

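Cover is hanging level in the grip, at crop (252,327). I'm carrying it over the lamp house.

Emit:
step_arm(targets=[[-0.1,-0.8,0,0,1],[-0.4,-2.4,0,0,1],[-0.6,-4,0,0,1],[-0.9,-5.8,0,0,1],[-1.1,-7.5,0,0,1]])

```text
clock: 6.38
eef_pos: [0.5214, 0.1237, 0.2175]
tool_rot: [[0.967, 0.254, -0.002], [0.254, -0.967, -0.001], [-0.002, 0.001, -1.0]]
ft_force: [0.6, -0.1, -0.7]
gripper_width: 0.0202
gripper_force: 49.0
```

Emit:
step_arm(targets=[[-0.3,-1.8,0,0,1],[-0.6,-3.6,0,0,1],[-0.8,-5.2,0,0,1],[-1,-6.2,0,0,1],[-1.1,-6.6,0,0,1]])

```text
clock: 7.0
eef_pos: [0.4938, -0.0407, 0.2177]
tool_rot: [[0.968, 0.252, -0.002], [0.252, -0.968, -0.001], [-0.002, 0.0, -1.0]]
ft_force: [-0.4, 0.9, -1.5]
gripper_width: 0.0202
gripper_force: 49.0
```

Emit:
step_arm(targets=[[0,0,-0.5,0,1],[0,0,-1.2,0,1],[0,0,-1.7,0,1],[0,0,-1.7,0,1],[0,0,-1.7,0,1]])

```text
clock: 7.62
eef_pos: [0.4956, -0.0376, 0.1762]
tool_rot: [[0.967, 0.256, 0.0], [0.256, -0.967, 0.0], [0.0, -0.0, -1.0]]
ft_force: [0.5, 1.0, -0.8]
gripper_width: 0.0203
gripper_force: 49.0
```

```bash
python3 - <<'E'
from m import *
from rect import *
s=env.state();print(s['clock'],s['eef_pos'],s['gripper_width'],s['ft_force'],s['joints'])
t=grab('top','top3.png');u=grab('side','side3.png');D=np.deg2rad
z=s['eef_pos'][2]-.006;c=s['eef_pos'][:2]
a=circ(rect('top',t,c,z),.042);b=circ(rect('side',u,c,z),.042)
cc=rect('side',u,(.4965,-.0386),.105);circ(cc,.04)
p=proj('side',[s['eef_pos']])[0].astype(int)
w=cv2.resize(u[p[1]-40:p[1]+60,p[0]-75:p[0]+75],(390,260));t2=cv2.resize(t[190:290,245:395],(390,260))
cv2.imwrite('pics/v3.png',np.vstack([np.hstack([a,b,cc]),np.hstack([w,t2])])[:,:,::-1])
E
```

```text
7.625 [ 0.49557906 -0.0376221   0.17619104] 0.020250865281183146 [ 0.46373132  0.99892673 -0.84705863] [ 0.27423852  0.31840351 -0.38345848  1.9260933   0.14712096  0.92381379
 -1.49305161]
```

View pics/v3.png

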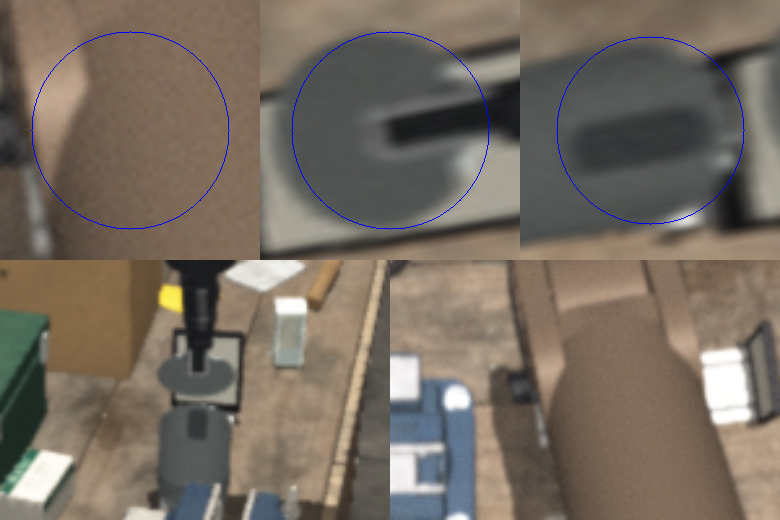

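Side view: the disc at crop (200,372) hangs centred over the lamp house mouth (195,415). Lowering slowly while watching the force.

Emit:
step_arm(targets=[[0,-0.05,-0.8,0,1],[0,-0.05,-1.6,0,1],[0,-0.05,-2,0,1],[0,-0.05,-2,0,1],[0,-0.05,-2,0,1]])

```text
clock: 8.35
eef_pos: [0.4958, -0.0393, 0.1267]
tool_rot: [[0.967, 0.255, 0.001], [0.255, -0.967, -0.0], [0.001, 0.0, -1.0]]
ft_force: [-1.0, 1.4, -0.2]
gripper_width: 0.0201
gripper_force: 49.0
```

Emit:
step_arm(targets=[[0,0,-0.1,0,1],[0,0,-0.2,0,1],[0,0,-0.3,0,1],[0,0,-0.3,0,1]])

```text
clock: 8.85
eef_pos: [0.4952, -0.0394, 0.1183]
tool_rot: [[0.967, 0.255, -0.0], [0.255, -0.967, 0.0], [-0.0, -0.0, -1.0]]
ft_force: [-0.2, -0.5, -1.6]
gripper_width: 0.02
gripper_force: 49.0
```

Emit:
step_arm(targets=[[0,0,-0.04,0,1],[0,0,-0.08,0,1],[0,0,-0.12,0,1],[0,0,-0.12,0,1]])

```text
clock: 9.35
eef_pos: [0.4953, -0.0394, 0.116]
tool_rot: [[0.967, 0.255, 0.0], [0.255, -0.967, -0.0], [0.0, 0.0, -1.0]]
ft_force: [-2.4, -0.2, 4.9]
gripper_width: 0.0201
gripper_force: 49.7
```

Contact came right at the expected seated height (0.116). Releasing and retreating.

Emit:
step_arm(targets=[[0,0,0,0,0.3],[0,0,0,0,0],[0,0,0,0,-0.5],[0,0,0,0,-1],[0,0,0,0,-1]])

```text
clock: 9.98
eef_pos: [0.4953, -0.0394, 0.1155]
tool_rot: [[0.967, 0.255, -0.0], [0.255, -0.967, -0.0], [-0.0, 0.0, -1.0]]
ft_force: [0.4, 0.5, 0.3]
gripper_width: 0.0854
gripper_force: 0.0
```

Emit:
step_arm(targets=[[0,0,0.5,0,-1],[0,0,1.5,0,-1],[0,0,3,0,-1],[0,0,4.5,0,-1],[0,0,6,0,-1]])

```text
clock: 10.6
eef_pos: [0.4952, -0.0392, 0.2677]
tool_rot: [[0.967, 0.255, 0.001], [0.255, -0.967, 0.0], [0.001, 0.0, -1.0]]
ft_force: [0.7, -0.2, -0.1]
gripper_width: 0.0853
gripper_force: 0.0
```

Emit:
step_arm(targets=[[-0.2,-2,0.3,1.5,-1],[-0.4,-4,0.3,3,-1],[-0.6,-6,0.3,4.5,-1],[-0.8,-8,0.3,6,-1],[-1,-10,0.3,7.5,-1]])

```text
clock: 11.22
eef_pos: [0.47, -0.2908, 0.2741]
tool_rot: [[0.499, 0.867, 0.001], [0.867, -0.499, -0.0], [0.0, 0.001, -1.0]]
ft_force: [1.5, -0.7, 0.0]
gripper_width: 0.085
gripper_force: 0.0
```

```bash
python3 - <<'E'
from m import *
from rect import *
s=env.state();print(s['clock'],s['eef_pos'],s['joints'],np.rad2deg(np.arctan2(s['tool_rot'][1][1],s['tool_rot'][0][1])))
t=grab('top','top4.png');u=grab('side','side4.png');D=np.deg2rad
c=(.4965,-.0386)
a=circ(rect('top',t,c,.110),.042);b=circ(rect('side',u,c,.110),.042)
cc=circ(rect('top',t,c,.105),.04)
p=proj('side',[[.4965,-.0386,.11]])[0].astype(int)
w=cv2.resize(u[p[1]-40:p[1]+60,p[0]-75:p[0]+75],(390,260));t2=cv2.resize(t[190:290,245:395],(390,260))
cv2.imwrite('pics/v4.png',np.vstack([np.hstack([a,b,cc]),np.hstack([w,t2])])[:,:,::-1])
S,V=sat(t)
for A in(np.r_[0:360:6],np.r_[-60:61:5]):
  P=edges('top',t,c,.110,D(A),.03,.054,S);q,e=fitc(P,.042,True);print(q,e)
E
```

```text
11.225 [ 0.47002084 -0.29083623  0.27414159] [ 0.74137228  0.31355862 -0.37245177  1.66520846  0.12147062  1.18451614
 -0.18247417] -29.91974056082372
[ 0.49303449 -0.03713833  0.04647169] 0.002292593248194863
[ 0.4936726  -0.03851104  0.04578828] 0.0020014590413032817
```

View pics/v4.png

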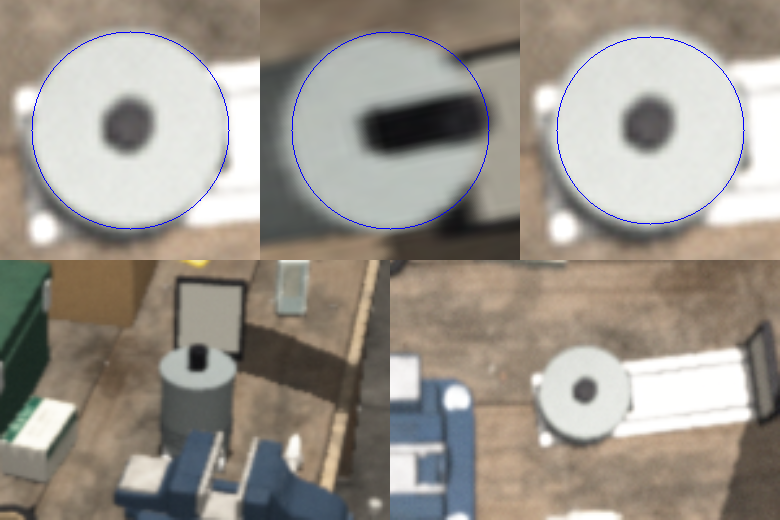

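The cover sits level and concentric on the rim: its outline matches the 42 mm circle at z = 0.110 in both views. On to the cell.

Emit:
step_arm(targets=[[-0.4,-0.8,0,1.6,-1],[-0.8,-1.6,0,3.2,-1],[-1.1,-2.4,0,4.8,-1],[-1.3,-3.2,0,6.2,-1],[-1.3,-3.2,0,6.75,-1]])

```text
clock: 11.95
eef_pos: [0.4369, -0.3709, 0.2736]
tool_rot: [[-0.178, 0.984, -0.0], [0.984, 0.178, -0.001], [-0.001, -0.0, -1.0]]
ft_force: [0.6, 0.4, -0.4]
gripper_width: 0.0853
gripper_force: 0.0
```

Emit:
step_arm(targets=[[0,0,-1.5,0,-1],[0,0,-3.5,0,-1],[0,0,-5,0,-1],[0,0,-5.8,0,-1],[0,0,-5.8,0,-1]])

```text
clock: 12.58
eef_pos: [0.4372, -0.3685, 0.1273]
tool_rot: [[-0.178, 0.984, -0.002], [0.984, 0.178, 0.002], [0.002, -0.002, -1.0]]
ft_force: [-0.3, -0.1, 0.8]
gripper_width: 0.0855
gripper_force: 0.0
```

```bash
python3 - <<'E'
from m import *
from rect import *
s=env.state();print(s['clock'],s['eef_pos'],s['joints'],np.rad2deg(np.arctan2(s['tool_rot'][1][1],s['tool_rot'][0][1])))
t=grab('top','top5.png');u=grab('side','side5.png')
p=proj('side',[[.4378,-.3704,.08]])[0].astype(int)
w=cv2.resize(u[p[1]-50:p[1]+50,p[0]-50:p[0]+50],(390,390),interpolation=cv2.INTER_CUBIC);t2=cv2.resize(t[215:315,405:505],(390,390))
cv2.imwrite('pics/v5.png',np.hstack([w,t2])[:,:,::-1])
E
```

```text
12.575 [ 0.4371723  -0.36854029  0.12733413] [ 0.91903749  0.49934213 -0.43579847  1.79690013  0.25938386  0.90469298
  0.54680642] 10.25002420804715
```

View pics/v5.png

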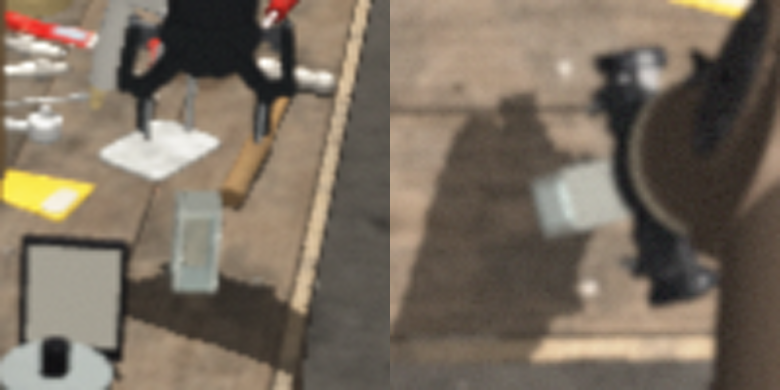

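The fingers straddle the cell's frosted faces: in the side crop they are at x≈147 and 262, with the cell at 172–221. Descending and gripping.

Emit:
step_arm(targets=[[0,-0.05,-0.9,0,-1],[0,-0.05,-1.8,0,-1],[0,-0.05,-2.7,0,-1],[0,-0.05,-3.5,0,-1],[0,-0.05,-3.5,0,-1]])

```text
clock: 13.3
eef_pos: [0.4378, -0.3706, 0.0408]
tool_rot: [[-0.178, 0.984, -0.0], [0.984, 0.178, 0.0], [0.0, -0.0, -1.0]]
ft_force: [-0.0, -0.4, 0.4]
gripper_width: 0.0853
gripper_force: 0.0
```

Emit:
step_arm(targets=[[0,0,0,0,-0.3],[0,0,0,0,0],[0,0,0,0,0.2],[0,0,0,0,0.4],[0,0,0,0,1]], grip_force=45)

```text
clock: 13.92
eef_pos: [0.4383, -0.3711, 0.0415]
tool_rot: [[-0.178, 0.984, 0.001], [0.984, 0.178, -0.001], [-0.001, 0.001, -1.0]]
ft_force: [-2.4, -0.2, 6.9]
gripper_width: 0.0381
gripper_force: 46.9
```

Emit:
step_arm(targets=[[0,0,0,0,1],[0,0,0,0,1],[0,0,0,0,1]])

```text
clock: 14.3
eef_pos: [0.4382, -0.3711, 0.0415]
tool_rot: [[-0.178, 0.984, 0.001], [0.984, 0.178, -0.001], [-0.001, 0.001, -1.0]]
ft_force: [-2.2, 0.9, 6.6]
gripper_width: 0.0374
gripper_force: 46.9
```

Emit:
step_arm(targets=[[0,0,0.3,0,1],[0,0,1,0,1],[0,0,2.2,0,1],[0,0,3.6,0,1],[0,0,5,0,1]])

```text
clock: 14.92
eef_pos: [0.4378, -0.3705, 0.1677]
tool_rot: [[-0.178, 0.984, 0.001], [0.984, 0.178, -0.0], [-0.0, 0.001, -1.0]]
ft_force: [0.2, -0.8, -1.7]
gripper_width: 0.0375
gripper_force: 46.1
```

Emit:
step_arm(targets=[[0,0,1,0,1],[0,0,1.6,0,1],[0,0,1.7,0,1],[0,0,1.7,0,1]])

```text
clock: 15.42
eef_pos: [0.4374, -0.3704, 0.2074]
tool_rot: [[-0.178, 0.984, -0.001], [0.984, 0.178, 0.001], [0.001, -0.001, -1.0]]
ft_force: [0.5, -1.0, -1.7]
gripper_width: 0.0377
gripper_force: 46.2
```

Emit:
step_arm(targets=[[0.2,0.6,0,-0.1,1],[0.5,1.6,0,-0.3,1],[1,3.2,0,-0.5,1],[1.5,4.8,0,-0.65,1],[2,6.4,0,-0.65,1]])

```text
clock: 16.05
eef_pos: [0.4879, -0.2079, 0.2073]
tool_rot: [[-0.111, 0.994, -0.001], [0.994, 0.111, 0.001], [0.001, -0.001, -1.0]]
ft_force: [1.5, 0.8, -1.6]
gripper_width: 0.038
gripper_force: 46.2
```

Emit:
step_arm(targets=[[0.3,1.2,0,0,1],[0.6,2.1,0,0,1],[0.8,2.7,0,0,1],[0.8,2.7,0,0,1],[0.8,2.7,0,0,1]])

```text
clock: 16.68
eef_pos: [0.5074, -0.1441, 0.2077]
tool_rot: [[-0.11, 0.994, -0.001], [0.994, 0.11, -0.0], [-0.0, -0.001, -1.0]]
ft_force: [-0.3, 0.0, -0.8]
gripper_width: 0.0376
gripper_force: 46.2
```

```bash
python3 - <<'E'
from m import *
from rect import *
s=env.state();print(s['clock'],s['eef_pos'],s['joints'],np.rad2deg(np.arctan2(s['tool_rot'][1][1],s['tool_rot'][0][1])),s['gripper_width'])
t=grab('top','top6.png');u=grab('side','side6.png')
p=proj('side',[[.508,-.144,.15]])[0].astype(int)
w=cv2.resize(u[p[1]-50:p[1]+50,p[0]-50:p[0]+50],(390,390),interpolation=cv2.INTER_CUBIC);t2=cv2.resize(t[190:290,300:400],(390,390))
cv2.imwrite('pics/v6.png',np.hstack([w,t2])[:,:,::-1])
E
```

```text
16.675 [ 0.50741254 -0.14408305  0.20771196] [ 0.58192027  0.35414277 -0.52899414  1.80780984  0.20552477  1.0348623
  0.0842214 ] 6.302613702713218 0.037646567501228266
```

View pics/v6.png

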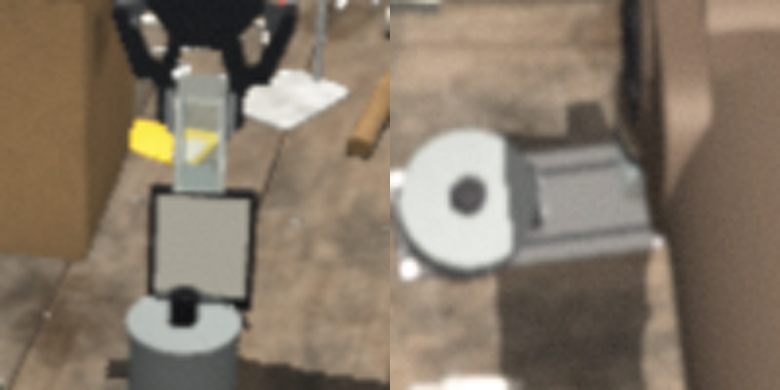

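The cell hangs upright over the bench, in line with the screen and lamp; the cover is undisturbed. Lowering into the beam.

Emit:
step_arm(targets=[[0,0,-0.6,0,1],[0,0,-1.6,0,1],[0,0,-2.6,0,1],[0,0,-3.6,0,1],[0,0,-4.4,0,1]])

```text
clock: 17.4
eef_pos: [0.5069, -0.1435, 0.096]
tool_rot: [[-0.11, 0.994, -0.002], [0.994, 0.11, 0.0], [0.001, -0.001, -1.0]]
ft_force: [-0.8, 0.2, -1.2]
gripper_width: 0.0377
gripper_force: 46.2
```

Emit:
step_arm(targets=[[0,0,-0.4,0,1],[0,0,-0.6,0,1],[0,0,-0.6,0,1],[0,0,-0.6,0,1],[0,0,-0.6,0,1]])

```text
clock: 18.02
eef_pos: [0.5082, -0.1432, 0.0835]
tool_rot: [[-0.111, 0.994, 0.001], [0.994, 0.111, -0.0], [-0.0, 0.001, -1.0]]
ft_force: [-0.1, -0.5, -0.2]
gripper_width: 0.0376
gripper_force: 46.2
```

```bash
python3 - <<'E'
from m import *
from rect import *
s=env.state();print(s['clock'],s['eef_pos'],np.abs(s['qd']).max(),np.rad2deg(np.arctan2(s['tool_rot'][1][1],s['tool_rot'][0][1])),s['gripper_width'])
t=grab('top','top7.png');u=grab('side','side7.png')
p=proj('side',[[.508,-.12,.1]])[0].astype(int);print(p)
w=cv2.resize(u[p[1]-50:p[1]+50,p[0]-50:p[0]+50],(390,390),interpolation=cv2.INTER_CUBIC);t2=cv2.resize(t[190:290,300:400],(390,390))
cv2.imwrite('pics/v7.png',np.hstack([w,t2])[:,:,::-1])
E
```

```text
18.025 [ 0.50818032 -0.143222    0.08354523] 0.003988356631872875 6.362661219880893 0.03760466146073272
[331 222]
```

View pics/v7.png

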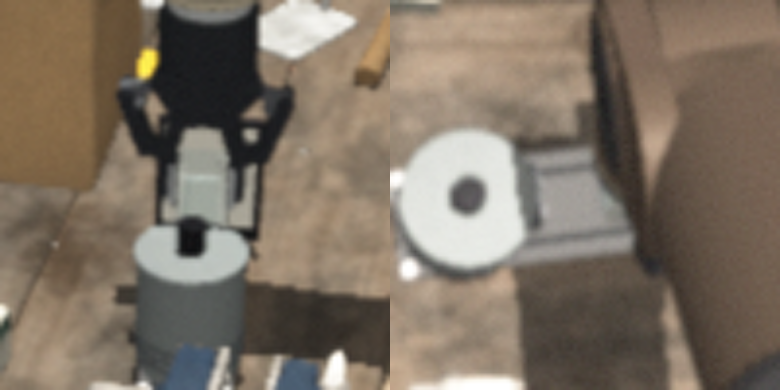

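The cell is held upright in the middle of the beam, in front of the screen (crop 205,180), and the cover is still seated (190,255). Handing in.

```bash
python3 -c "
from bench import job
print(job.close_job())"
```

```text
the job is handed in; nothing more can be done
None
```

I handed the job in at about 18 s of the 67 s: by my camera checks the cover is seated level on the lamp house and let go, and the gripper holds the cell upright and still, about midway between lens and screen at lens height; the hand-in gave no verdict.

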